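Prop open the produce box and put the garlic away

ROBOT

A 6-joint arm with a two-finger parallel gripper is mounted at the origin on a cart in front of the work surface, level with it; the furniture and walls round the work are solid. World frame = base frame: x ahead of the robot, y to its left, z up, the work surface at z = 0. Lengths are in m, angles in rad, forces in N, time in s.
With the tool pointing down it reaches from about 0.325 to 0.75 m from the base axis. Payload 7.6 kg.
Tool frame: the origin (TCP) lies at the very end of the fingers, on their centre line; the grasp point (between the pads) lies 19 mm behind it; z points along the fingers, y is the line along which they close (so a half turn about z gives the same grasp; the last joint's range is limited). The gripper opens to 85 mm and grips with 20 to 120 N. Pads are 22 mm wide; open, the fingers measure 114 mm over their backs; the gripper's body (76 mm by 85 mm) begins 54 mm behind the grasp point. The pads swing forward as they close: fully open they stand 13 mm farther back than shut.
Start: joints at [1.12, 0.052, 1.401, -0, 1.689, -0.07], TCP at [0.195, 0.487, 0.231] pointing down, gripper open.
Joint ranges: [-2.9, 2.9], [-0.91, 2.17], [0.12, 2.37], [-1.06, 4.2], [0.26, 2.73], [-2.93, 2.93]. Speed limits (rad/s): [2.57, 2.57, 3.01, 3.14, 3.14, 3.14].

INTERFACE

Orientations are given as a rotation vector (axis times angle).
In Python, from station import bot, planner, viewer gives the robot as it stands. The module is installed in compiled form; this text tells all that it offers. Calls block until the motion is done:
- bot.goto(position, orientation): joint-space move of the TCP to a pose.
- bot.movel(position, rot=None, max_speed=0.15, guard=None): straight line of the TCP; rot=None keeps the orientation; max_speed is the mean speed in m/s. With guard (N) it stops when the force on the tool has changed by that much, and returns True; else False.
- bot.move_joints(angles): joint-space move.
- bot.set_gripper(opening): finger opening in m; the grip force is fixed at half the most; returns when the fingers have stopped.
- bot.hold(seconds).
- planner.solve_ik(position, orientation): joint angles nearest the present ones, or None.
- bot.observe(): the state.
- viewer.grab_frame(name): name is "scene" or "top"; returns the picture (400x640x3 uint8, red, green, blue); there is no depth.
- viewer.camera_info(name): a dict with "fx", "fy", "cx", "cy" (pixels), "R" (3x3) and "t" (3): a world point X has camera coordinates R X + t. Camera axes: x right, y down, z forward; pixel columns grow to the right and rows downward; lengths in m; the calibration is good to about 2 mm. A picture is of the moment at which its call begins. camera_info takes no time and is no camera call.
A pose or a line that the arm cannot do raises bot.MotionError and nothing moves.
- bot.finish_job(): hands the job in; it is judged then, once.
Trained networks look in the newest picture that a camera, given by its name, has taken for a name from the list of things; names that differ only in an ending like _2 or _b are one class to them, and where a whole thing is asked for, a point or a joint stands for the part that bears it (a point fixed in the world has none). Each returns a list of dicts, best first, with "score" (0 to 1); they miss things now and then, are a little off and sometimes report something else, mostly with a low value. They report only what shows in the picture. A call takes as long as a camera call.
- viewer.cut_out(camera, thing): "pixels" (400x640 bool, what is visible of it).
- viewer.pinpoint(camera, thing): "point" ([x, y, z] in m, in world coordinates, good to about 4 mm: a listed point, or the origin of a listed thing).
The state is a dict: "clock": time; "joint_pos": joint angles; "joint_velocities": joint speeds; "joint_torque": joint torques, N m; "tcp_pos": TCP position; "tcp_rot": TCP orientation; "wrist_force": force on the tool from outside, world axes, zero at the start; "ft_torque": the same for the moment, N m; "width": finger opening in m; "grasp_force": force on a finger pad.
Only numpy, scipy, OpenCV 4.12 (cv2) and the standard library are available. Lean on these libraries where they do the work, as an engineer would, in place of code of your own. Each camera call takes 0.05 s, during which the arm holds its last target. There are 200 camera calls.

TASK

Put the loose garlic bulb away in the white produce box: lift the lid right up and, before it sinks shut again by itself, flip up the steel stay inside until it stands against its stop, so that the lid comes to rest on it. Then lower the garlic into the large empty bay rather than dropping it in. Leave the lid resting on its stay, and do not disturb the onion, the spice jar or the shaker.

Things in the scene. Friction and masses are not known exactly. Their poses are not given: they have to be found in the camera images.
- produce_box: white box with a dark hinged lid, fixed to the worktop, 190 mm deep (x), 280 wide (y), 95 high, walls and floor 8 mm. Origin: centre of its underside; x to its back (hinge side), y to its left, z up. A divider (top at z = 50 mm) at y = -40 mm parts the large empty bay (left) from a small bay with a lime. A cross rail inside (x 35 to 54, z 73 to 87 mm) carries the stay on its front
- lid (a joint): lid angle, rad: 0 shut, grows as the front edge is lifted, stop at 1.50 (nearly upright). Soft-close: let go at the stop it sinks slowly, nearly 20 s down to the stay's height, 20 s more to shut; on the raised stay it rests at 1.22. Lifting takes 1.5 N at the tab plus 1.6 N for each 0.1 rad/s: lift at 0.1 m/s or slower
- lid_tab (a point): grip point on the lid's pull tab, a flat dark tongue in the middle of the lid's front edge, in the lid's plane: 22 mm wide along the box's y, 12 thick, 38 long. The point is 217 mm from the hinge line, 27 from the lid's edge. Pinched across its width (fingers closing along the box's y) it turns between the pads as the lid rises. Axes: the lid's
- lid_hinge (a point): middle of the lid's hinge line, which runs along the box's y at its back edge (box x = 91 mm, z = 100 mm). The lid panel is 10 mm thick, half above and half below this line, 190 mm from it to the front edge, 284 mm wide
- stay (a joint): stay angle, rad: 0 folded (bar lies along the cross rail, towards the box's left), turns up to its stop at 1.69, just past upright. Falls back if let go below about 1.45, stays up by itself from 1.6. Steel bar 6 x 12 mm, 155 mm from pivot to the centre of its 12 mm round rubber tip; it passes below the lid only while the lid is above 1.24
- stay_pin (a point): grip point on the stay's red finger pin, a rod 11 mm thick pointing forward (box -x) from the bar, 33 mm free; the point is 14 mm behind its end, 139 mm from the pivot; folded it lies 80 mm above the worktop over the large bay. Pinched lightly from above (fingers closing along the box's y) it turns between the pads. Axes: the stay's
- stay_pivot (a point): pivot of the stay, fixed in the box at x = 30, y = -100, z = 80 mm; the stay turns about the box's x axis through it
- big_bay (a point): point on the floor of the large bay, 8 mm above the worktop, at box x = -30, y = 48 mm. The bay reaches from x = -87 to 87 and y = -37 to 132 mm; the cross rail and the propped lid hang over its back half, so come in at the front
- garlic: loose garlic bulb, pale, round, about 56 mm across and 56 mm high, 30 to 50 g. Origin: centre of its underside, z up through its top
- onion: loose red onion, 64 by 67 by 71 mm high, a bystander. Origin: centre of its underside. It and the garlic may stand either way round, one left and one right of the box
- spice_jar: spice jar with a white cap, 47 mm across, 98 mm high, a bystander left of the box. Origin: centre of its underside
- shaker: white shaker with a red cap, 43 mm across, 76 mm high, a bystander right of the box. Origin: centre of its underside

How it is judged:
By the outcome, as a careful person would: the job done as asked, in the order asked, and still so for the second after the job is handed in, with the robot touching nothing.
It also fails if it takes over 72 s, if anything falls off the work surface, if the arm or the gripper's body presses on something with over 40 N, if the wrist force passes 120 N, or if a joint passes its speed limit or range.

## Working session

There is one attempt and no reset: what is moved stays moved. The work goes in short steps, each a Python script; the robot and the scene stay as the last script left them, time stands still between calls to the robot, and variables do not carry over. Pictures are saved under pics/ and viewed, at most 10 in all, crops included, and the job is handed in when it is done.

```bash
mkdir -p pics; python3 - <<'E'
from station import bot, planner, viewer
import cv2, numpy as np
o=bot.observe(); print(o['clock'],o['tcp_rot'],o['width'])
for c in ("scene","top"):
    im=viewer.grab_frame(c); cv2.imwrite(f'pics/{c}0.png',im[:,:,::-1])
    for t in ("produce_box","lid_tab","lid_hinge","stay_pin","stay_pivot","big_bay","garlic","onion","spice_jar","shaker"):
        r=viewer.pinpoint(c,t); print(c,t,[(np.round(d['point'],4).tolist(),round(d['score'],2)) for d in r[:2]])
print(bot.observe()['clock'])
E
```

```text
0.0 [-5.94441061e-01 -3.08446076e+00  2.40978069e-03] 0.08563347759591877
scene produce_box [([0.5811, 0.0197, 0.0018], 0.85)]
scene lid_tab [([0.5799, 0.0205, 0.0044], 0.63), ([0.4586, 0.0051, 0.1017], 0.57)]
scene lid_hinge [([0.6656, 0.038, 0.1033], 0.8)]
scene stay_pin []
scene stay_pivot [([0.6265, -0.0766, 0.0799], 0.55), ([0.6686, 0.0356, 0.1006], 0.49)]
scene big_bay []
scene garlic [([0.467, 0.3319, 0.0], 0.51), ([0.4188, -0.3112, 0.0009], 0.48)]
scene onion [([0.4251, -0.3094, 0.0025], 0.91)]
scene spice_jar [([0.6588, 0.3436, -0.0018], 0.81)]
scene shaker [([0.6587, -0.3586, -0.0004], 0.9)]
top produce_box [([0.5848, 0.0233, -0.0043], 0.96)]
top lid_tab [([0.4581, 0.0057, 0.1006], 0.58)]
top lid_hinge [([0.6701, 0.0364, 0.0964], 0.75)]
top stay_pin []
top stay_pivot [([0.6289, -0.0737, 0.0807], 0.57)]
top big_bay []
top garlic [([0.4621, 0.3413, -0.0037], 0.74)]
top onion [([0.424, -0.3074, 0.0005], 0.74)]
top spice_jar [([0.6539, 0.3467, -0.0001], 0.62)]
top shaker [([0.6498, -0.3535, -0.0056], 0.86)]
1.1
```

View pics/top0.png

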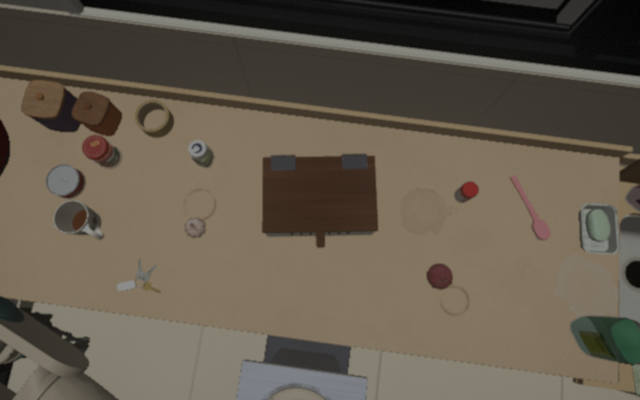

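View pics/scene0.png

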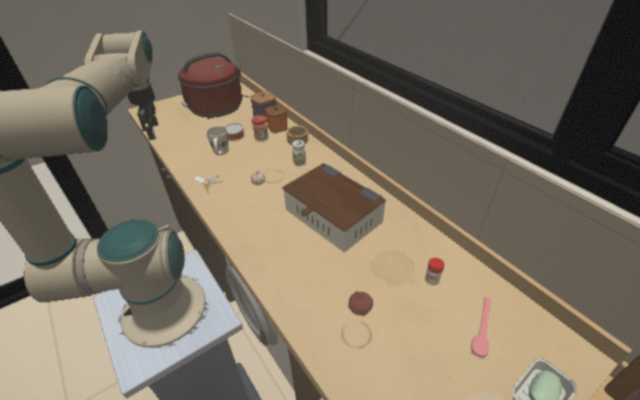

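The pictures show the lid (top, x 262–377, y 155–235) with its tab at (320,240). The garlic is at (195,227) on the left and the onion at (440,276) on the right. Next I'll refine the box pose from the lid mask and check reach.

```bash
cat > h.py <<'E'
import numpy as np, json, os, cv2
from scipy.spatial.transform import Rotation as Rn
from station import bot, planner, viewer
B=json.load(open('box.json')) if os.path.exists('box.json') else None   # x,y,yaw
def W(p):  # box (m) -> world
    c,s=np.cos(B[2]),np.sin(B[2]); return np.array([B[0]+c*p[0]-s*p[1],B[1]+s*p[0]+c*p[1],p[2]])
def O(tilt,yaw=None):  # tool down, body leaning towards robot by tilt
    yaw=B[2] if yaw is None else yaw; s,c=np.sin(tilt),np.cos(tilt)
    return Rn.from_euler('z',yaw)*Rn.from_matrix(np.array([[-c,0,-s],[0,1,0],[s,0,-c]]).T)
    # rows of the array are tool axes x,y,z
def tcp(p,r,d=0.019): return np.asarray(p)+r.as_matrix()[:,2]*d
def tab(a): return W([0.091-0.217*np.cos(a),0,0.100+0.217*np.sin(a)])
def pin(a,x=0.008): return W([x,-0.1+0.139*np.cos(a),0.08+0.139*np.sin(a)])
def plane(cam,uv,z):
    k=viewer.camera_info(cam); R=np.array(k['R']);t=np.array(k['t'])
    d=np.c_[(uv[:,0]-k['cx'])/k['fx'],(uv[:,1]-k['cy'])/k['fy'],np.ones(len(uv))]@R; C=-R.T@t
    return C+d*((z-C[2])/d[:,2])[:,None]
E
python3 - <<'E'
import h; from h import *
from scipy.optimize import least_squares
for c in ("top","scene"):
    viewer.grab_frame(c); m=viewer.cut_out(c,"lid")[0]; print(c,m['score'],m['pixels'].sum())
    px=cv2.morphologyEx(m['pixels'].astype(np.uint8),cv2.MORPH_OPEN,np.ones((13,13)))
    cn=max(cv2.findContours(px,0,2)[0],key=len)[:,0].astype(float)
    P=plane(c,cn,0.105); r=cv2.minAreaRect((P[:,:2]*1000).astype(np.float32)); print(r)
obs=[((-.126,0),(.458,.0055)),((.091,0),(.6678,.0372)),((.03,-.1),(.6277,-.0752)),((0,0),(.583,.0215))]
def f(b):
    h.B=b; return np.concatenate([W([*p,0])[:2]-q for p,q in obs])
s=least_squares(f,[.583,.02,.14]); print(s.x,np.round(s.fun*1000,1))
h.B=s.x; json.dump(list(s.x),open('box.json','w'))
for n,p,o in [('tab0',tab(0),O(0)),('tab1',tab(1.5),O(0)),('tab1t',tab(1.5),O(.2)),('tab0t',tab(0),O(.2)),('pin0',pin(0),O(.5)),('pin1',pin(1.69),O(.5)),('bay',W([-.035,.048,.046]),O(.17)),('gar',[.464,.337,.034],O(.17,.6))]:
    print(n,planner.solve_ik(tcp(p,o),o.as_rotvec()))
E
```

```text
top 0.8 8835
((578.3619995117188, 23.64093017578125), (192.94943237304688, 284.5410461425781), 9.158540725708008)
scene 0.39 5609
((556.583740234375, -15.782562255859375), (262.1214599609375, 340.8783264160156), 8.433089256286621)
[0.58167456 0.022161   0.14801068] [-0.9 -1.9  3.9 -1.6 -1.6  2.9 -1.3  0.7]
tab0 [-7.29883180e-02 -3.31755589e-02  1.79335243e+00 -4.44089210e-16
  1.38141578e+00 -1.79179532e+00]
tab1 [-5.45827159e-03  4.43786981e-01  8.12068865e-01 -4.44089210e-16
  1.88573681e+00 -1.72426527e+00]
tab1t [-0.01857953  0.28075722  1.02565424  0.03302368  1.63784177 -1.73191191]
tab0t [-0.1011195  -0.1805625   1.94002392  0.05281714  1.18863281 -1.8348705 ]
pin0 [ 0.01421068  0.0529479   1.82081692  0.09165263  0.77369835 -1.75402944]
pin1 [-0.29931559 -0.00283268  1.58507551  0.23333327  1.11266816 -2.07402626]
bay [ 0.04233664  0.16319544  1.71415964  0.02007342  1.09524989 -1.68414919]
gar [ 0.56073252  0.25778592  1.63100992  0.00751889  1.08293705 -1.61302275]
```

```bash
echo '[0.5825,0.0232,0.156]' > box.json; python3 - <<'E'
from h import *
o=O(.25); rv=o.as_rotvec()
bot.set_gripper(0.05)
bot.goto(tcp(tab(0)+[0,0,.10],o),rv)
r=[d for c in ("top",) for _ in [viewer.grab_frame(c)] for d in viewer.pinpoint(c,"lid_tab")[:1]]; print(r,tab(0))
print(bot.movel(tcp(tab(0),o),max_speed=.1,guard=8))
bot.set_gripper(0.0)
s=bot.observe(); print(s['clock'],s['width'],s['grasp_force'],s['wrist_force'],s['tcp_pos'],tcp(tab(0),o))
im=viewer.grab_frame("scene"); cv2.imwrite('pics/tab.png',cv2.resize(im[130:280,230:430,::-1],None,fx=3,fy=3))
E
```

```text
[{'point': [0.6286, -0.0744, 0.0816], 'score': 0.5}] [0.45803006 0.00362363 0.1       ]
False
5.3417 0.020883582445387124 58.68791699409485 [-3.45484464 -3.43849011  3.71585081] [0.4630139  0.00397545 0.08230838] [0.46267365 0.00435396 0.08159066]
```

View pics/tab.png

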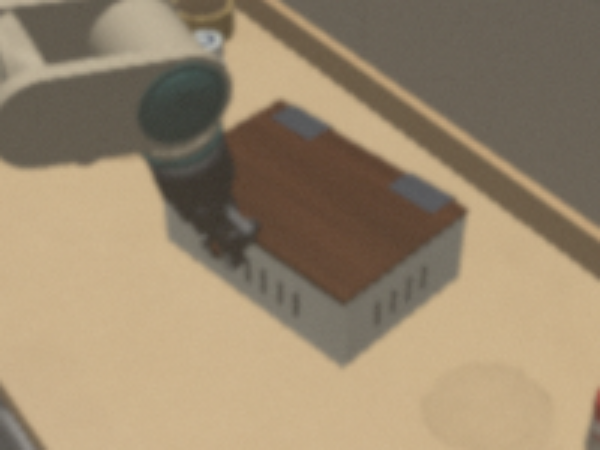

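The fingers are closed on the tab (crop ~(225,235)), with a width of 21 mm. Next I'll lift along the arc, stopping if the force grows.

```bash
python3 - <<'E'
from h import *
o=O(.25)
for a in np.linspace(0,1.48,9)[1:]:
    g=bot.movel(tcp(tab(a),o),max_speed=.075,guard=30)
    s=bot.observe(); print(round(a,2),g,round(s['clock'],2),np.round(s['wrist_force'],1),round(s['width'],4))
    if g: break
for c in ("scene","top"):
    im=viewer.grab_frame(c)
    cv2.imwrite(f'pics/up_{c}.png',cv2.resize(im[100:300,200:440,::-1],None,fx=3,fy=3))
    for t in ("lid_tab","stay_pin","stay_pivot","produce_box","big_bay"):
        print(c,t,[(np.round(d['point'],4).tolist(),round(d['score'],2)) for d in viewer.pinpoint(c,t)[:2]])
print(pin(0),W([.03,-.1,.08]),tab(1.48),W([-.03,.048,.008]))
E
```

```text
0.18 False 6.08 [ 3.9 -2.9 -3.1] 0.0209
0.37 False 6.76 [ 2.  -4.9 -3.5] 0.0209
0.55 False 7.44 [ 3.6 -6.  -5.9] 0.0207
0.74 False 8.12 [ 4.3 -5.5 -6.8] 0.0206
0.92 False 8.81 [ 3.1 -4.5 -7.3] 0.0207
1.11 False 9.49 [ 1.5 -4.5 -6.5] 0.0202
1.3 False 10.18 [ 0.1 -4.8 -6.1] 0.0195
1.48 False 10.86 [ 0.3 -0.8  0.5] 0.0001
scene lid_tab []
scene stay_pin [([0.5825, 0.0607, 0.0828], 0.7)]
scene stay_pivot [([0.6273, -0.0726, 0.0781], 0.92), ([0.4662, 0.3319, -0.0034], 0.6)]
scene produce_box [([0.5807, 0.0228, 0.0005], 0.56)]
scene big_bay [([0.5446, 0.0667, 0.0064], 0.74)]
top lid_tab [([0.6287, 0.0312, 0.313], 0.79)]
top stay_pin [([0.589, 0.0619, 0.0801], 0.47)]
top stay_pivot [([0.6273, -0.0718, 0.0806], 0.71)]
top produce_box [([0.5828, 0.026, -0.0047], 0.91)]
top big_bay []
[0.5843435  0.06296935 0.08      ] [ 0.6276725  -0.07092462  0.08      ] [0.65295814 0.03428151 0.31610614] [0.54540663 0.06595608 0.008     ]
```

View pics/up_scene.png

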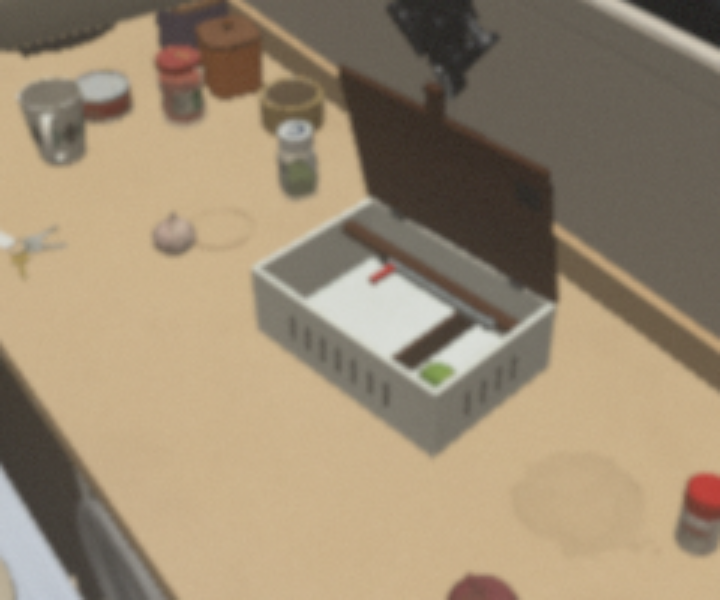

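View pics/up_top.png

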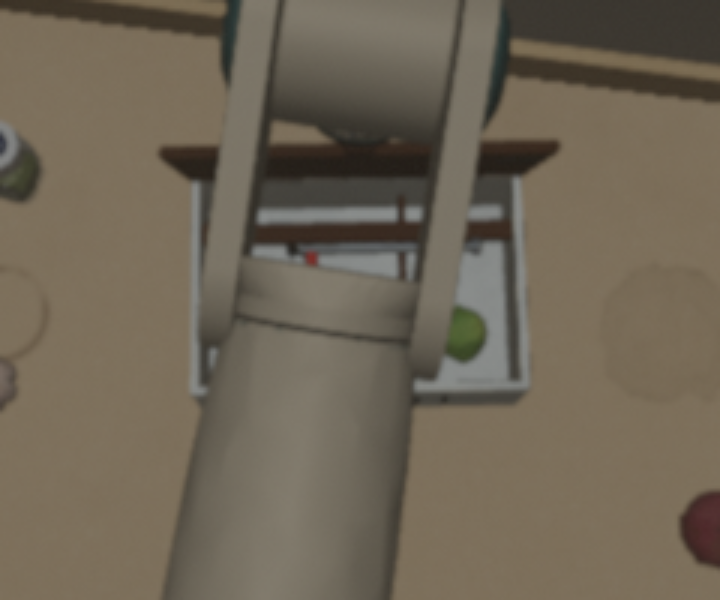

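The lid is up, but the tab at crop (435,95) slipped out at about 1.37 rad. The stay shows with its red pin at (383,272), and it matches the box model. I'll push the lid to its stop from the front with closed fingers, then flip the stay straight away.

```bash
python3 - <<'E'
from h import *
def st(n):
    s=bot.observe(); print(n,round(s['clock'],2),np.round(s['wrist_force'],1),round(s['width'],4),np.round(s['tcp_pos'],3))
    return s
p=np.array(bot.observe()['tcp_pos']); o=O(.45); rv=o.as_rotvec()
bot.movel(p+[0,0,.055],max_speed=.15)
bot.movel(W([-.03,0,.36]),rot=rv,max_speed=.2)
bot.movel(W([0,0,.265]),max_speed=.2); st('front')
g=bot.movel(W([.066,0,.265]),max_speed=.05,guard=12); st(f'pushed {g}')
bot.movel(W([-.02,0,.25]),max_speed=.25)
bot.set_gripper(.035)
o=O(.5); rv=o.as_rotvec(); d=.015; X=.006
bot.movel(tcp(pin(0,X)+[0,0,.06],o,d),rot=rv,max_speed=.25)
g=bot.movel(tcp(pin(0,X),o,d),max_speed=.12,guard=10); st(f'atpin {g}')
bot.set_gripper(0.006)
s=st('pinch')
if s['width']>.007:
    for a in np.linspace(0,1.69,7)[1:]:
        g=bot.movel(tcp(pin(a,X),o,d),max_speed=.1,guard=30); s=st(round(a,2))
        if g or s['width']<.007: break
    else:
        print('up')
im=viewer.grab_frame('scene'); cv2.imwrite('pics/stay.png',cv2.resize(im[100:300,200:440,::-1],None,fx=3,fy=3))
E
```

```text
front 13.31 [ 0.2 -0.2  1.1] 0.0004 [0.583 0.023 0.266]
pushed False 14.78 [-5.3 -1.5  4. ] -0.0002 [0.648 0.033 0.265]
atpin False 17.04 [-0.2 -0.   0.5] 0.035 [0.59  0.064 0.068]
pinch 17.39 [-0.8 -4.   4.6] 0.0089 [0.59  0.063 0.068]
0.28 17.93 [ 6.1 -0.7 -2.5] 0.0088 [0.591 0.059 0.105]
0.56 18.48 [-1.2  8.1  1.9] 0.0089 [0.593 0.044 0.141]
0.84 19.02 [-10.5  13.8  15.7] 0.0087 [0.597 0.021 0.173]
1.13 19.56 [-22.7   9.7  23.2] 0.0084 [ 0.603 -0.012  0.198]
1.41 20.1 [-6.3  3.7 19.1] 0.0086 [ 0.61  -0.051  0.209]
1.69 20.64 [-2.   0.3 15. ] 0.0084 [ 0.616 -0.09   0.209]
up
```

View pics/stay.png

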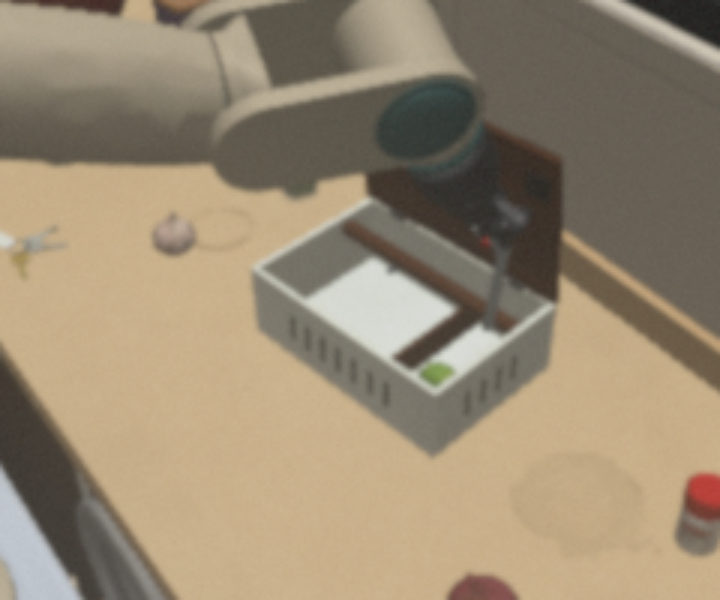

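The stay stands nearly upright in the grip: bar from crop (490,325) to (503,240), red pin at (485,242). I'll nudge it to the stop, release, back off and check.

```bash
python3 - <<'E'
from h import *
o=O(.5)
p=np.array(bot.observe()['tcp_pos']); yb=W([0,-1,0])-W([0,0,0])
g=bot.movel(p+yb*.006,max_speed=.04,guard=10); s=bot.observe(); print(g,s['wrist_force'],s['width'])
bot.set_gripper(.03)
p=np.array(bot.observe()['tcp_pos'])
bot.movel(p-o.as_matrix()[:,2]*.09,max_speed=.15)
# on the way to the garlic
og=O(.17,.6); G=np.array([.4645,.336,.034])
bot.set_gripper(.085)
bot.goto(tcp(G+[0,0,.10],og),og.as_rotvec())
for c in ("top","scene"):
    im=viewer.grab_frame(c)
    if c=='scene': cv2.imwrite('pics/after.png',cv2.resize(im[100:300,200:440,::-1],None,fx=3,fy=3))
    for t in ("garlic","stay_pin","lid_tab"): print(c,t,[(np.round(d['point'],4).tolist(),round(d['score'],2)) for d in viewer.pinpoint(c,t)[:2]])
for a in (1.55,1.6,1.65,1.69): print(a,pin(a))
print(bot.observe()['clock'])
E
```

```text
True [-4.67975409  4.34616239  4.91378614] 0.008491463537876212
top garlic []
top stay_pin [([0.6115, -0.0924, 0.2179], 0.61)]
top lid_tab [([0.6414, 0.0336, 0.3176], 0.74)]
scene garlic [([0.4646, 0.3314, -0.0019], 0.65)]
scene stay_pin [([0.6102, -0.093, 0.2212], 0.62)]
scene lid_tab []
1.55 [ 0.60549057 -0.07148734  0.21896994]
1.6 [ 0.60657025 -0.07835217  0.21894073]
1.65 [ 0.60764836 -0.08520697  0.21856424]
1.69 [ 0.60850791 -0.09067209  0.21801361]
24.7083
```

View pics/after.png

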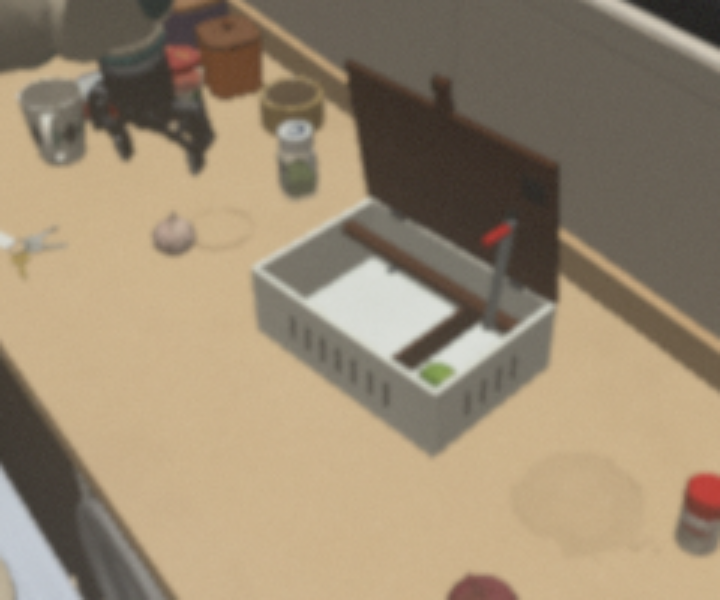

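The stay stands by itself at its stop: pin at (497,233), measured within 3 mm of the 1.69 prediction. The lid is open above it and the garlic is at (173,235), untouched. Next I'll grasp the garlic and place it.

```bash
python3 - <<'E'
from h import *
def st(n):
    s=bot.observe(); print(n,round(s['clock'],2),np.round(s['wrist_force'],1),round(s['width'],4),np.round(s['tcp_pos'],4)); return s
og=O(.17,.6); G=np.array([.4645,.335,.034])
bot.movel(tcp(G,og)+[0,0,.05],rot=og.as_rotvec(),max_speed=.15)
g=bot.movel(tcp(G,og),max_speed=.08,guard=8); st(f'down {g}')
bot.set_gripper(.0); s=st('grip')
if s['width']>.04:
    bot.movel(np.array(s['tcp_pos'])+[0,0,.15],max_speed=.15); st('lift')
    o=O(.17)
    bot.movel(tcp(W([-.035,.048,.19]),o),rot=o.as_rotvec(),max_speed=.2); s=st('over')
    im=viewer.grab_frame('scene'); cv2.imwrite('pics/over.png',cv2.resize(im[100:300,200:440,::-1],None,fx=3,fy=3))
    print([np.round(d['point'],3) for d in viewer.pinpoint('scene','garlic')[:2]])
E
```

```text
down False 25.97 [0.4 0.4 0.9] 0.0846 [0.4674 0.337  0.0156]
grip 26.4 [-2.  -1.   6.3] 0.0514 [0.4679 0.3374 0.0169]
lift 27.56 [ 0.4 -0.5 -1. ] 0.0512 [0.4674 0.3371 0.1655]
over 29.12 [-1.   0.6  0. ] 0.0514 [0.5435 0.0663 0.1712]
[array([0.539, 0.063, 0.151])]
```

View pics/over.png

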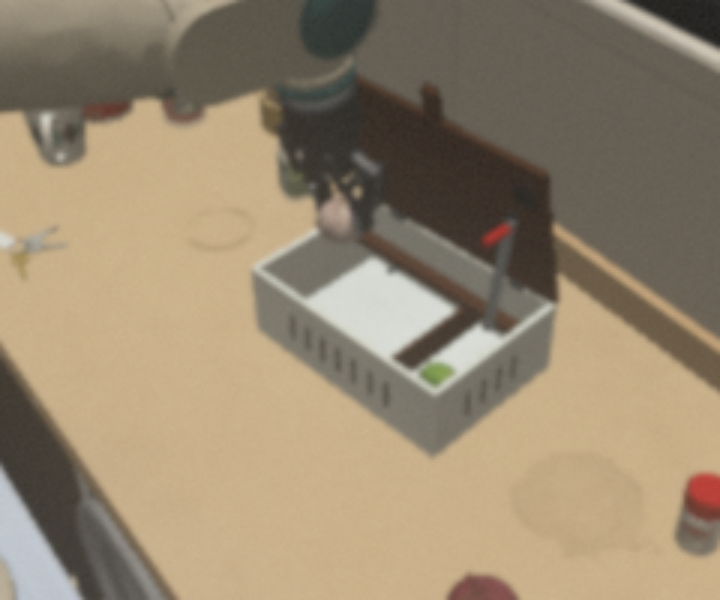

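The garlic is held upright at crop (338,215) over the large bay. I'll lower it with a force guard near the floor.

```bash
python3 - <<'E'
from h import *
def st(n):
    s=bot.observe(); print(n,round(s['clock'],2),np.round(s['wrist_force'],1),round(s['width'],4),np.round(s['tcp_pos'],4)); return s
p=np.array(bot.observe()['tcp_pos'])
g=bot.movel([p[0],p[1],.034],max_speed=.1,guard=10); st(f'low {g}')
if not g:
    g=bot.movel([p[0],p[1],.019],max_speed=.02,guard=3); st(f'floor {g}')
    bot.set_gripper(.072); s=st('open')
    bot.movel([p[0],p[1],.20],max_speed=.12)
    bot.movel([p[0]-.12,p[1]+.12,.26],max_speed=.2); st('away')
    while bot.observe()['clock']<40: bot.hold(.5)
    for c in ("top","scene"):
        im=viewer.grab_frame(c)
        if c=='scene': cv2.imwrite('pics/end.png',cv2.resize(im[100:300,200:440,::-1],None,fx=3,fy=3))
        for t in ("garlic","stay_pin","lid_tab","onion","spice_jar","shaker"): print(c,t,[(np.round(d['point'],4).tolist(),round(d['score'],2)) for d in viewer.pinpoint(c,t)[:1]])
    print('expect tab',tab(1.22),'garlic',W([-.035,.048,.008]))
E
```

```text
low False 30.74 [ 0.8 -0.8  0.7] 0.0515 [0.544  0.0664 0.0348]
floor True 31.26 [-1.7 -0.4  4.9] 0.0512 [0.5434 0.0664 0.0249]
open 31.6 [ 0.1 -0.2  0.8] 0.0723 [0.5428 0.0664 0.024 ]
away 34.27 [-0.7  0.2  0.6] 0.0718 [0.4237 0.186  0.2594]
top garlic [([0.5373, 0.0678, 0.0052], 0.68)]
top stay_pin [([0.6137, -0.0919, 0.2185], 0.67)]
top lid_tab [([0.6005, 0.0257, 0.306], 0.91)]
top onion [([0.4256, -0.3099, 0.0009], 0.98)]
top spice_jar [([0.6572, 0.3461, -0.0024], 0.71)]
top shaker [([0.6505, -0.357, -0.0031], 0.55)]
scene garlic [([0.5394, 0.0645, 0.008], 0.47)]
scene stay_pin [([0.6088, -0.0936, 0.2165], 0.5)]
scene lid_tab [([0.5971, 0.0266, 0.3023], 0.91)]
scene onion [([0.4227, -0.3108, -0.0005], 0.75)]
scene spice_jar [([0.6583, 0.3467, -0.003], 0.8)]
scene shaker [([0.6515, -0.3579, -0.0026], 0.7)]
expect tab [0.59872937 0.02575252 0.30378456] garlic [0.54046735 0.06517924 0.008     ]
```

View pics/end.png

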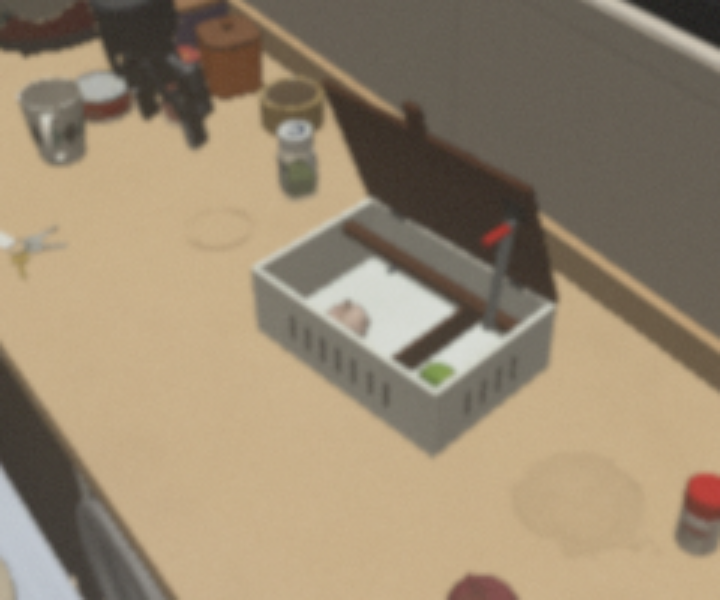

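The garlic sits in the large bay at (350,318). The lid rests on the raised stay (tip near (515,205)), with its tab where it should be at 1.22. I'll hold briefly to confirm the lid isn't still sinking, then hand in.

```bash
python3 - <<'E'
from h import *
bot.hold(4)
viewer.grab_frame('top'); viewer.grab_frame('scene')
P=[viewer.pinpoint(c,'lid_tab')[0]['point'] for c in ('top','scene')]; print(P)
if min(p[2] for p in P)>.295: print(bot.finish_job(), bot.observe()['clock'])
E
```

```text
[[0.5991, 0.0247, 0.3057], [0.6017, 0.0252, 0.3038]]
the job is handed in; nothing more can be done
the job is handed in; nothing more can be done
```

The job is handed in at about 44 s: the garlic was lowered into the large bay, the lid rests on its raised stay at about 1.22 rad, and the onion, jar and shaker are where they were; the tab slipped out of the grip at about 1.37 rad, so I pushed the lid the rest of the way up with closed fingers.

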